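# Feed a worn brake pad through the spring flap of the scrap box

## Robot

A 6-joint arm with a two-finger parallel gripper is mounted at the origin on the work surface. World frame = base frame: x ahead of the robot, y to its left, z up, the work surface at z = 0. Lengths are in m, angles in rad, forces in N, time in s.
With the tool pointing down it reaches from about 0.3 to 0.775 m from the base axis. Payload 14.6 kg.
Tool frame: the origin (TCP) lies on the centre line of the jaws, within the pads' length; the fingertips stand 19 mm ahead of it and the grasp point (between the pads) is the TCP; z points along the fingers, y is the direction in which the jaws open and shut (so a half turn about z gives the same grasp; the last joint's range is limited). The gripper opens to 94 mm and grips with 3 to 60 N. Pads are 16 mm wide; open, the fingers measure 119 mm over their backs; the gripper's body (75 mm by 177 mm) begins 78 mm behind the grasp point.
Start: joints at [1.233, 0.3, 1.521, -0, 1.321, -0.067], TCP at [0.147, 0.53, 0.224] pointing down, gripper open.
Joint ranges: [-3.03, 3.03], [-0.79, 2.21], [0.23, 2.52], [-1.04, 4.18], [0, 3.07], [-2.55, 2.55]. Speed limits (rad/s): [2.22, 2.22, 2.57, 3.14, 3.14, 3.14].

## Interface

Orientations are given as [roll, pitch, yaw] about the fixed x, y, z axes, in that order (R = Rz(yaw) Ry(pitch) Rx(roll)).
In Python, from station import ctrl gives the robot as it stands. The module is installed in compiled form; this text tells all that it offers.
- The arm moves only by the shell command python3 -m creep 'ROWS' [FORCE]. ROWS is a JSON object of lists of equal length, an entry for each row: "translation": the shift along the world's x, y, z in mm, a list of three; "yaw": the turn about the world's z in rad; "gripper": the closure in counts, from 0 (fully open) to 255 (shut). A call has 1 to 5 rows; each row is the pose to reach, as a shift and turn from the pose measured when the call began; what a row does not reach only later rows make up. A row lasts 1/12 s, in which the tool goes at most 41.7 mm and 7.16 degrees, less where a joint would pass 70% of its speed; a pose out of reach is approached as far as the arm can. A call with a gripper value outside its range is refused whole. The fingers move at their own pace and stop on an object; FORCE is the grip in N (left out, the last holds). Time passes only in rows, so rows that repeat a pose let the fingers close. It gives the time, the measured TCP pose, the force and the opening at its end, in the units of the state.
- ctrl.get_obs(): the state, without advancing time (a new reading comes with each control period).
- ctrl.camera(name): name is "scene" or "top" or "wrist"; returns a dict with "pixels" (420x560x3 uint8, red, green, blue), "depth" (420x560 float32, m along the optical axis (not along the pixel's ray), 0 where there is no reading), "fx", "fy", "cx", "cy" (pixels), "R" (3x3) and "t" (3): a world point X has camera coordinates R X + t; the wrist camera has in their place "tool_from_camera" (4x4, takes a point from camera to tool coordinates, whose origin is the TCP and whose axes are the flange's). Camera axes: x right, y down, z forward; pixel columns grow to the right and rows downward; lengths in m; the calibration is good to about 2 mm. A picture is of the moment at which its call begins: read the wrist's pose just before it.
- ctrl.hand_in(): hands the job in, once; it reports no verdict.
The state is a dict: "time_s": time; "qpos": joint angles; "joint_vel": joint speeds; "tau": joint torques, N m; "ee_pos": TCP position; "eef_rot": TCP orientation; "force": force on the tool from outside, world axes, zero at the start; "moment": the same for the moment, N m; "grip_width": finger opening in m.
Only numpy, scipy, OpenCV 4.12 (cv2) and the standard library are available. Lean on these libraries where they do the work, as an engineer would, in place of code of your own. Each camera call takes 0.05 s, during which the arm holds its last target. There are 200 camera calls.

## Task

Clear the worn brake pad off the ledge of the steel scrap box: push the spring flap open with one finger and, while that finger keeps it open, gently push the pad over the ledge's inner edge with the other finger so that it drops into the box; then take the hand away and let the flap close. Only push the pad along the ledge - do not pinch it, pick it up or slide it up over the flap - and leave the new pads, the washer cup and the torque wrench where they lie.

Things in the scene. Friction and masses are not known exactly. Their poses are not given: they have to be found in the camera images.
- ledge_lip (a point): fixed grey sheet-steel scrap box. Point: middle of the inner edge of its flat loading ledge, on the ledge's top face, 110 mm above the bench. x axis: level, from the ledge straight into the box (the way to push); y along the edge; z up. Ledge: x = -78 mm (open front, nothing standing up) to 0, 132 mm wide between side edges turned up 10 mm. Past x = 0 the flap covers the mouth.
- hood_top (a point): middle of the flat roof of the box's hood behind the flap, x = 121 to 152 mm from ledge_lip, 48 mm above the ledge: the top of the box. The box is 140 mm wide; beside the flap stand cheeks 132 mm apart, sloping up with it, about 10 mm above its face.
- box_floor (a point): middle of the box's inside floor, 106 mm below the ledge. The hollow under ledge, flap and hood is 132 mm wide (y) and reaches from 74 mm in front of ledge_lip to 148 mm behind it.
- flap (a joint): opening angle (rad) of the self-closing steel flap: 0 shut, 1.15 at most; its free edge swings down into the box. A spring shuts it when let go: at the free edge about 1 N starts it, 2 N holds it wide open; nearer the hinge more (up to 6 N). A pad's weight does not open it. A finger pressing on its sloping face from above, or moving in the push direction, swings it open and slides along it.
- flap_edge (a point): middle of the flap's free edge (moves with it). The flap is a bare plate 120 mm wide (y), 3 mm thick, 121 mm long. Shut, it slopes up at 22 degrees from this edge, which is flush with the ledge 3 mm past ledge_lip, to its hinge along y, 115 mm past and 43 mm above ledge_lip.
- worn_pad: worn brake pad lying loose on the ledge, lining down: dark steel plate on top, two copper-coloured lining blocks below, about 80 g. Origin: middle of its underside. 36 mm along its x, 60 mm along its y (44 mm plus an ear at each end), 10 mm thick (lining 5, plate 5). Its x lies roughly along the push direction. With the flap out of the way it drops once its middle is some mm past the lip.
- new_pad_a: new brake pad lying lining up on the bench beside the box, 36 x 60 x 12 mm, origin under its middle; leave alone
- new_pad_b: the other new brake pad of the pair, same size, lying lining up on the bench beside the box; leave alone
- washer_cup: open zinc cup for washers on the bench beside the box, 68 mm wide, 58 mm tall, origin under its middle; leave alone
- torque_wrench: steel torque wrench lying on the bench on the cup's side of the box, 364 mm long along its x (-180 to 184 mm), up to 40 mm tall; leave alone

How it is judged:
On the way, in this order (a step that is already met when the one before it is completed fails the run):
1. a finger has pushed the flap open while the pad still lies on the ledge (value of joint flap above 0.06 rad and contact force between the fingers and flap above 0.2 N and x of worn_pad in the frame of ledge_lip below -0.006 m and z of worn_pad in the frame of ledge_lip above -0.005 m).
2. with a finger still holding the flap open, a finger pushes the pad over the ledge's inner edge (value of joint flap above 0.15 rad and contact force between the fingers and flap above 0.2 N and contact force between the fingers and worn_pad above 0.05 N and x of worn_pad in the frame of ledge_lip above -0.004 m and z of worn_pad in the frame of ledge_lip above -0.02 m).
3. the pad has dropped into the box (z of worn_pad in the frame of ledge_lip below -0.05 m), for 0.2 s.
At the end, for the whole second after the job is handed in: The worn pad lies at rest inside the scrap box (more than 50 mm below the ledge, within its walls), the flap has closed again (under 0.05 rad), and the new pads, cup and wrench are within 15 mm of where they were (z of worn_pad in the frame of ledge_lip below -0.05 m and x of worn_pad in the frame of ledge_lip between -0.08 and 0.15 m and y of worn_pad in the frame of ledge_lip between -0.068 and 0.068 m and linear speed of worn_pad below 0.02 m/s and value of joint flap below 0.05 rad and distance of each of new_pad_a, new_pad_b, washer_cup, torque_wrench from where it was at the start of the episode below 0.015 m); the robot touches nothing.
It fails at once if the pad is picked up: its underside more than 20 mm above the ledge (z of worn_pad in the frame of ledge_lip above 0.02 m).
It fails at once if the pad is carried, or slid up over the flap: its middle more than 35 mm past the lip without having dropped (x of worn_pad in the frame of ledge_lip above 0.035 m and z of worn_pad in the frame of ledge_lip above -0.002 m).
It fails at once if a bystander is disturbed (distance of any of new_pad_a, new_pad_b, washer_cup, torque_wrench from where it was at the start of the episode above 0.015 m).
It fails at once if the pad is pinched or pushed hard: the fingers bear on it with more than 10 N (contact force between the fingers and worn_pad above 10 N).
It also fails if it takes over 40 s, if anything falls off the work surface, if the arm or the gripper's body presses on something with over 40 N, if the wrist force passes 120 N, or if a joint passes its speed limit or range.

## Working session

There is one attempt and no reset: what is moved stays moved. The work goes in short steps, Python scripts to look and compute and a shell command to move; the robot and the scene stay as the last step left them, time stands still between calls to the robot, and variables do not carry over. Pictures are saved under pics/ and viewed, about 8 in all and at most 12, crops included, and the job is handed in when it is done.

```bash
mkdir -p pics
cat > h.py <<'E'
from station import ctrl
import numpy as np, cv2
def snap(n,f):
    o=ctrl.get_obs(); c=ctrl.camera(n); cv2.imwrite('pics/'+f+'.png',c['pixels'][:,:,::-1]); np.savez('pics/'+f+'.npz',**c,ee=o['ee_pos'],rot=o['eef_rot']); return c
def pts(c):
    v,u=np.mgrid[:420,:560]; d=c['depth']; P=np.stack([(u-c['cx'])/c['fx']*d,(v-c['cy'])/c['fy']*d,d],-1)
    return (P-c['t'])@c['R']
E
python3 - <<'E'
from h import *
o=ctrl.get_obs();print(o)
for n in('top','scene'): c=snap(n,n+'0'); print(n,c['R'],c['t'],c['fx'],c['depth'].min(),c['depth'].max())
E
```

```text
{'time_s': 0.0, 'qpos': array([ 1.23336849e+00,  3.00479254e-01,  1.52159236e+00, -1.65282507e-05,
        1.32069372e+00, -6.66167479e-02]), 'joint_vel': array([-0.0014688 , -0.00104295, -0.00012427, -0.00152067,  0.00156986,
       -0.00013262]), 'tau': array([ 2.68222779e-03, -5.31811595e+01, -3.52730584e+01,  7.09373178e-02,
        2.44394486e-02, -8.52377752e-05]), 'ee_pos': array([0.14706669, 0.52971938, 0.22387707]), 'eef_rot': array([-3.14042151e+00, -6.20884140e-05,  2.87078563e+00]), 'force': array([ 0.59957972, -0.33368837,  0.71274811]), 'moment': array([ 0.00260427,  0.0287558 , -0.0486615 ]), 'grip_width': 0.09406216577092251}
top [[-1.22325496e-02 -9.99925165e-01  1.68651001e-04]
 [-9.95157282e-01  1.21577703e-02 -9.75406201e-02]
 [ 9.75312703e-02 -1.36100475e-03 -9.95231530e-01]] [0.09725022 0.57535069 1.22730418] 513.301008320773 0.0 2.145337
scene [[-0.80557029  0.59244066 -0.00840113]
 [ 0.49486206  0.66495512 -0.55941597]
 [-0.3258344  -0.45480629 -0.82884449]] [ 0.39872101 -0.2930187   1.43496427] 469.02666795164623 0.0 3.082439
```

View pics/top0.png

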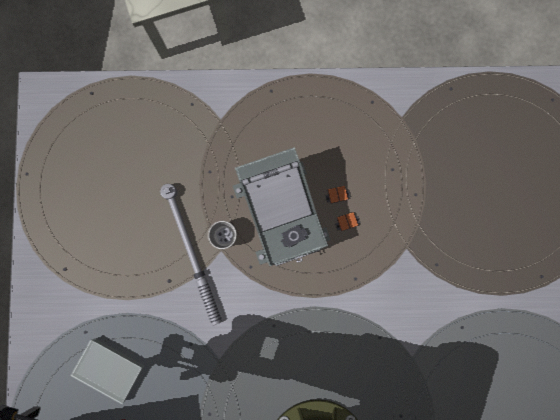

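View pics/scene0.png

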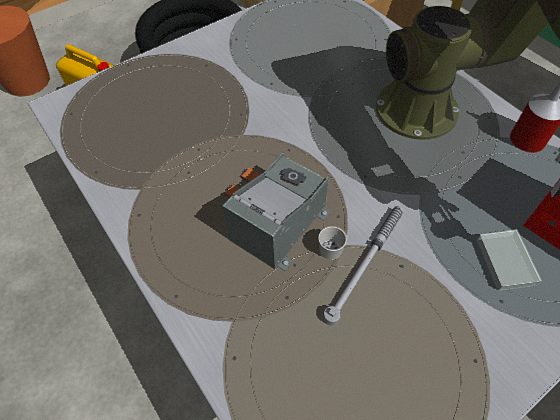

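The top view shows the box with its ledge towards the robot, the pad at (295,236), the hood at (268,162), the cup at (222,235) and the new pads at (340,195) and (348,221). Next I'll measure from depth.

```bash
cat > m.py <<'E'
from h import *
c=ctrl.camera('top'); P=pts(c); z=P[...,2]; img=c['pixels'].astype(int)
v,u=np.mgrid[:420,:560]; roi=(u>225)&(u<335)&(v>140)&(v<275)&(c['depth']>0)
def comp(m):
    n,l,s,_=cv2.connectedComponentsWithStats(m.astype(np.uint8)); return l==1+s[1:,4].argmax()
H=comp(roi&(abs(z-.158)<.005)); 
box=comp(roi&(z>.09))
for n,m in(('hood',H),('box',box)):
    r=cv2.minAreaRect((P[m][:,:2]*1000).astype(np.float32)); print(n,m.sum(),r,cv2.boxPoints(r).round().tolist(),np.median(z[m]))
hh=P[H][:,:2].mean(0)
print('hood mean',hh)
r=cv2.minAreaRect((P[box][:,:2]*1000).astype(np.float32)); e=cv2.boxPoints(r)
front=comp(roi&(abs(z-.110)<.004)); print('ledge-ish',front.sum(),P[front].mean(0))
pad=comp(roi&(abs(z-.120)<.006)&(v>215)&(img.sum(-1)<240)); print('pad',pad.sum(),P[pad].mean(0),cv2.minAreaRect((P[pad][:,:2]*1000).astype(np.float32)))
c2=c['pixels'][140:280,215:375]; cv2.imwrite('pics/crop1.png',cv2.resize(c2,None,fx=4.5,fy=4.2,interpolation=2)[:,:,::-1])
E
python3 m.py
```

```text
hood 1235 ((653.6157836914062, 105.01744079589844), (65.1266098022461, 140.60353088378906), 17.100685119628906) [[602.0, 163.0], [643.0, 28.0], [705.0, 47.0], [664.0, 182.0]] 0.1583653485524792
box 6284 ((572.6173095703125, 77.74088287353516), (233.89657592773438, 140.08120727539062), 18.655311584472656) [[439.0, 107.0], [484.0, -26.0], [706.0, 49.0], [661.0, 182.0]] 0.12562511898802664
hood mean [0.66147709 0.10687293]
ledge-ish 1675 [0.50535508 0.05603902 0.11045611]
pad 235 [0.50982887 0.05031298 0.1205781 ] ((510.04345703125, 50.41642761230469), (36.384490966796875, 59.94161605834961), 27.422517776489258)
```

View pics/crop1.png

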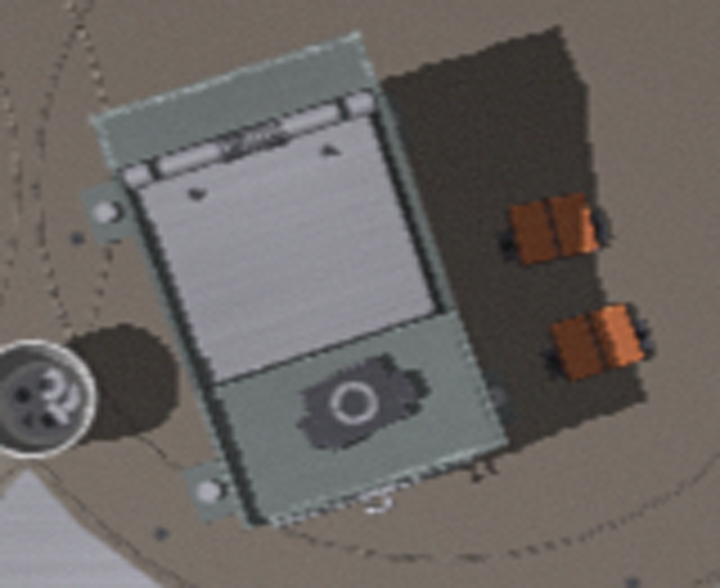

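```bash
python3 -m creep '{"translation":[[25,-31,0],[50,-62,0],[75,-93,0],[100,-124,0],[125,-155,0]],"yaw":[-0.06,-0.12,-0.18,-0.25,-0.31],"gripper":[0,0,0,0,0]}'; python3 -m creep '{"translation":[[25,-31,0],[50,-62,0],[75,-93,0],[100,-124,0],[125,-155,0]],"yaw":[-0.06,-0.12,-0.18,-0.25,-0.31],"gripper":[0,0,0,0,0]}'
```

```text
time_s: 0.57
ee_pos: [0.2727, 0.3732, 0.2239]
eef_rot: [-3.141, -0.0, 2.558]
force: [0.7, 0.2, 0.5]
grip_width: 0.094
time_s: 0.98
ee_pos: [0.3984, 0.2163, 0.224]
eef_rot: [-3.141, -0.0, 2.244]
force: [0.6, 1.1, -0.1]
grip_width: 0.0941
```

```bash
python3 -m creep '{"translation":[[26,-32,0],[52,-64,0],[79,-96,0],[105,-128,0],[131,-159,0]],"yaw":[-0.07,-0.14,-0.21,-0.28,-0.35],"gripper":[0,0,0,0,0]}'; python3 -m creep '{"translation":[[0,0,0]],"yaw":[0],"gripper":[0]}'
python3 - <<'E'
from h import *
from scipy.spatial.transform import Rotation as Ro
o=ctrl.get_obs(); c=snap('wrist','w1'); T=c['tool_from_camera']; print(T)
v,u=np.mgrid[:420,:560]; d=c['depth']; Q=np.stack([(u-c['cx'])/c['fx']*d,(v-c['cy'])/c['fy']*d,d],-1)
Q=Q@T[:3,:3].T+T[:3,3]; P=Q@Ro.from_euler('xyz',o['eef_rot']).as_matrix().T+o['ee_pos']
np.save('pics/w1P.npy',P)
z=P[...,2]; m=(d>0)&(abs(z-.120)<.005)&(c['pixels'].astype(int).sum(-1)<260)
n,l,s,_=cv2.connectedComponentsWithStats(m.astype(np.uint8))
for i in 1+np.argsort(-s[1:,4])[:4]: print(s[i],P[l==i].mean(0),cv2.minAreaRect((P[l==i][:,:2]*1000).astype(np.float32)))
E
```

```text
time_s: 1.4
ee_pos: [0.5303, 0.0553, 0.2239]
eef_rot: [-3.141, -0.0, 1.89]
force: [0.1, 1.1, 0.5]
grip_width: 0.0941
time_s: 1.48
ee_pos: [0.5329, 0.0507, 0.2231]
eef_rot: [-3.14, 0.001, 1.882]
force: [-1.3, 0.5, -0.6]
grip_width: 0.0942
[[-1.20055484e-03 -9.72531429e-01 -2.32768506e-01  6.65492438e-02]
 [ 9.99999225e-01 -1.09094709e-03 -5.99623998e-04  3.74809447e-04]
 [ 3.29215061e-04 -2.32769045e-01  9.72531986e-01 -1.60512742e-01]
 [ 0.00000000e+00  0.00000000e+00  0.00000000e+00  1.00000000e+00]]
[ 240  171   48   68 1781] [0.51166345 0.0539598  0.12018563] ((512.5025634765625, 53.10319519042969), (36.0407829284668, 60.04831314086914), 27.218433380126953)
[256 197  17  17 220] [0.51257501 0.05322154 0.12074915] ((512.8260498046875, 53.37164306640625), (14.206392288208008, 14.649124145507812), 16.370223999023438)
[207 122  92   2 110] [0.4828639  0.11754033 0.11951511] ((483.1627197265625, 117.72465515136719), (76.01393127441406, 0.84739089012146), 18.597932815551758)
[343 266  22   5  55] [0.61096479 0.0210276  0.11936664] ((610.070068359375, 20.885290145874023), (18.558828353881836, 1.21723210811615), 17.977537155151367)
```

View pics/w1.png

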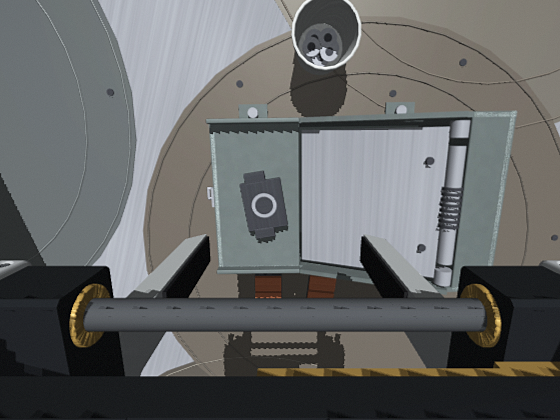

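The wrist view shows the pad at (264,205), the seam between ledge and flap at column 300 (rows 120–270), and the fingers at (205,240) and (365,240), so the hand lies along the push direction. I'll measure again now that it has settled.

```bash
cat > w.py <<'E'
from h import *
from scipy.spatial.transform import Rotation as Ro
import sys
o=ctrl.get_obs(); c=snap('wrist',sys.argv[1]); T=c['tool_from_camera']
v,u=np.mgrid[:420,:560]; d=c['depth']; Q=np.stack([(u-c['cx'])/c['fx']*d,(v-c['cy'])/c['fy']*d,d],-1)
Q=Q@T[:3,:3].T+T[:3,3]; P=Q@Ro.from_euler('xyz',o['eef_rot']).as_matrix().T+o['ee_pos']
print('pose',o['ee_pos'],o['eef_rot'],o['joint_vel'].round(3))
z=P[...,2]; g=c['pixels'].astype(int).sum(-1)
def big(m):
    n,l,s,_=cv2.connectedComponentsWithStats(m.astype(np.uint8)); return l==1+s[1:,4].argmax()
pad=big((d>0)&(abs(z-.120)<.005)&(g<260)); led=big((d>0)&(abs(z-.110)<.0035)&(g>260)&(u<320))
def rect(m): return cv2.minAreaRect((P[m][:,:2]*1000).astype(np.float32))
r=rect(pad); print('pad',r); rl=rect(led|pad); print('ledge',led.sum(),rl,cv2.boxPoints(rl).round(1).tolist(),np.median(z[led]))
hood=big((d>0)&(abs(z-.158)<.003)&(g<480)); rh=rect(hood); print('hood',rh,cv2.boxPoints(rh).round(1).tolist())
E
python3 w.py w2
```

```text
pose [0.53154924 0.05248673 0.2230243 ] [-3.13948810e+00 -1.51167030e-04  1.88536024e+00] [ 0.07  -0.043  0.053  0.01  -0.002 -0.002]
pad ((512.6061401367188, 53.14752197265625), (35.89677047729492, 59.96328353881836), 27.34560775756836)
ledge 8990 ((514.1948852539062, 53.40113830566406), (96.83451080322266, 129.26609802246094), 18.692319869995117) [[447.6000061035156, 99.0999984741211], [489.0, -23.299999237060547], [580.7999877929688, 7.699999809265137], [539.2999877929688, 130.10000610351562]] 0.11027010225348097
hood ((664.02099609375, 108.63098907470703), (45.79960250854492, 139.49951171875), 18.47722816467285) [[620.2000122070312, 167.5], [664.4000244140625, 35.20000076293945], [707.7999877929688, 49.70000076293945], [663.5999755859375, 182.0]]
```

```bash
python3 -m creep '{"translation":[[1,7,0],[1,7,-15],[1,7,-35],[1,7,-55],[1,7,-65]],"yaw":[0.01,0.01,0.01,0.01,0.01],"gripper":[0,0,0,0,0]}'; python3 -m creep '{"translation":[[0,0,0],[0,0,0],[0,0,0]],"yaw":[0,0,0],"gripper":[0,0,0]}'; python3 w.py w3
```

```text
time_s: 2.0
ee_pos: [0.5302, 0.0628, 0.1563]
eef_rot: [-3.137, -0.001, 1.901]
force: [-0.4, -0.0, -0.5]
grip_width: 0.0943
time_s: 2.25
ee_pos: [0.5305, 0.0635, 0.1574]
eef_rot: [-3.139, -0.001, 1.903]
force: [0.3, 0.2, 0.4]
grip_width: 0.094
pose [0.53046136 0.06349113 0.1573891 ] [-3.13857029e+00 -9.17914021e-04  1.90256243e+00] [-0.009 -0.003 -0.006 -0.001 -0.004  0.001]
pad ((512.7025756835938, 53.206153869628906), (35.7717399597168, 60.13204574584961), 27.24539566040039)
ledge 10693 ((502.5251770019531, 58.862701416015625), (78.23095703125, 110.86670684814453), 18.533267974853516) [[447.79998779296875, 99.0], [483.1000061035156, -6.099999904632568], [557.2000122070312, 18.700000762939453], [522.0, 123.9000015258789]] 0.11025475531769713
hood ((647.3419799804688, 138.18304443359375), (35.84061050415039, 72.6446533203125), 20.938846588134766) [[617.5999755859375, 165.6999969482422], [643.5999755859375, 97.9000015258789], [677.0999755859375, 110.69999694824219], [651.0999755859375, 178.5]]
```

View pics/w3.png

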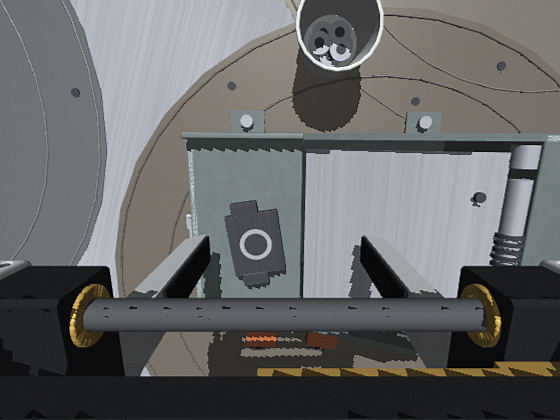

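```bash
python3 -m creep '{"translation":[[2,-4,0],[2,-4,-5],[2,-4,-12],[2,-4,-19],[2,-4,-24]],"yaw":[-0.006,-0.006,-0.006,-0.006,-0.006],"gripper":[0,0,0,0,0]}'; python3 -m creep '{"translation":[[0,0,0],[0,0,0],[0,0,0]],"yaw":[0,0,0],"gripper":[0,0,0]}'; python3 w.py w4
```

```text
time_s: 2.72
ee_pos: [0.5325, 0.0592, 0.1325]
eef_rot: [-3.139, -0.001, 1.896]
force: [0.2, 0.5, 1.6]
grip_width: 0.0937
time_s: 2.97
ee_pos: [0.5322, 0.0592, 0.1323]
eef_rot: [-3.138, -0.001, 1.896]
force: [-1.8, -0.4, 0.5]
grip_width: 0.0942
pose [0.53218725 0.05918591 0.13233797] [-3.13756759e+00 -1.14449255e-03  1.89605018e+00] [-0.    -0.004 -0.002 -0.    -0.001  0.002]
pad ((512.7755126953125, 53.1722412109375), (35.856319427490234, 60.38113021850586), 27.242231369018555)
ledge 12261 ((501.08111572265625, 63.34064865112305), (78.44169616699219, 100.74268341064453), 18.56726837158203) [[447.8999938964844, 98.5999984741211], [479.8999938964844, 3.0999999046325684], [554.2999877929688, 28.100000381469727], [522.2000122070312, 123.5999984741211]] 0.11025292799283164
hood ((638.6878051757812, 125.42207336425781), (11.058150291442871, 43.740821838378906), 21.08405876159668) [[625.7000122070312, 143.8000030517578], [641.4000244140625, 103.0], [651.7000122070312, 107.0], [636.0, 147.8000030517578]]
```

View pics/w4.png

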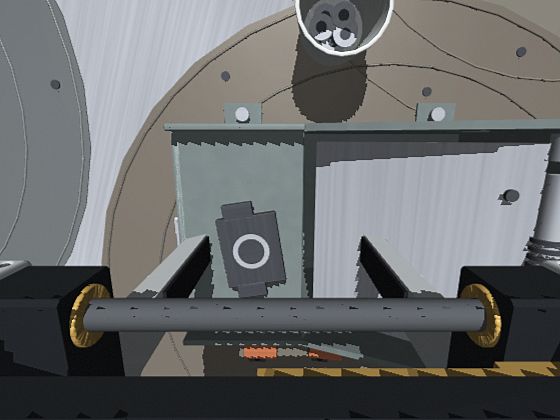

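The pad at (252,250) hasn't moved, and a gap along the flap's edge at column 310 shows the flap is pushed open. Now I'll push slowly along d = (0.948, 0.319).

```bash
python3 -m creep '{"translation":[[1.9,0.6,0],[3.8,1.3,0],[5.7,1.9,0],[7.6,2.6,0],[9.5,3.2,0]],"yaw":[0,0,0,0,0],"gripper":[0,0,0,0,0]}';python3 -m creep '{"translation":[[1.9,0.6,0],[3.8,1.3,0],[5.7,1.9,0],[7.6,2.6,0],[9.5,3.2,0]],"yaw":[0,0,0,0,0],"gripper":[0,0,0,0,0]}'; python3 w.py w5
```

```text
time_s: 3.43
ee_pos: [0.5419, 0.0625, 0.1325]
eef_rot: [-3.138, -0.001, 1.896]
force: [-3.2, -1.2, 1.6]
grip_width: 0.0938
time_s: 3.85
ee_pos: [0.5515, 0.0657, 0.1324]
eef_rot: [-3.137, -0.001, 1.896]
force: [-3.8, -0.5, 1.3]
grip_width: 0.0939
pose [0.55147338 0.06572729 0.13241563] [-3.13725332e+00 -1.21487745e-03  1.89604043e+00] [ 0.011  0.048 -0.07  -0.     0.021  0.01 ]
pad ((523.7847900390625, 54.883113861083984), (37.62603759765625, 58.9896240234375), 19.115636825561523)
ledge 11343 ((501.0802001953125, 63.31345748901367), (78.61985778808594, 100.93412780761719), 18.551982879638672) [[447.79998779296875, 98.69999694824219], [479.8999938964844, 3.0], [554.4000244140625, 28.0], [522.2999877929688, 123.69999694824219]] 0.11023701833475952
hood ((646.0150146484375, 140.50352478027344), (33.287208557128906, 67.15192413330078), 19.701444625854492) [[619.0, 166.5], [641.7000122070312, 103.30000305175781], [673.0, 114.5], [650.4000244140625, 177.6999969482422]]
```

View pics/w5.png

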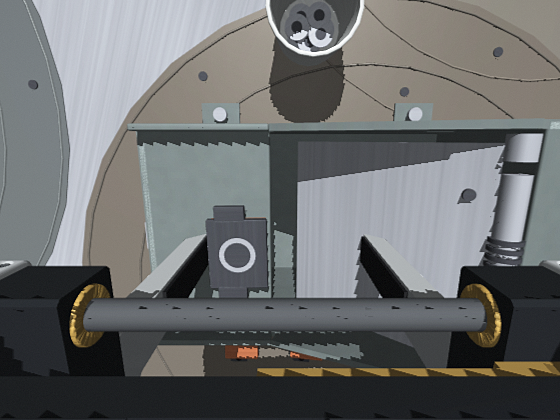

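The pad at (237,255) is square to the finger, about 19 mm before the lip, and the flap is clearly open. I'll keep pushing.

```bash
python3 -m creep '{"translation":[[1.9,0.6,0],[3.8,1.3,0],[5.7,1.9,0],[7.6,2.6,0],[9.5,3.2,0]],"yaw":[0,0,0,0,0],"gripper":[0,0,0,0,0]}';python3 -m creep '{"translation":[[1.4,0.5,0],[2.8,1.0,0],[4.3,1.4,0],[5.7,1.9,0],[7.6,2.6,0]],"yaw":[0,0,0,0,0],"gripper":[0,0,0,0,0]}'; python3 w.py w6
```

```text
time_s: 4.32
ee_pos: [0.5614, 0.069, 0.1324]
eef_rot: [-3.137, -0.001, 1.896]
force: [-4.8, -0.9, 1.6]
grip_width: 0.0943
time_s: 4.73
ee_pos: [0.5687, 0.0716, 0.1322]
eef_rot: [-3.136, -0.001, 1.896]
force: [-6.2, -2.4, 1.1]
grip_width: 0.0937
pose [0.56868265 0.07157088 0.13216208] [-3.13605656e+00 -1.35836581e-03  1.89604007e+00] [ 0.012  0.051 -0.072  0.001  0.024  0.012]
pad ((581.3230590820312, 13.275213241577148), (152.5537567138672, 11.038750648498535), 20.227432250976562)
ledge 12995 ((551.593505859375, 64.94438171386719), (176.132080078125, 130.23350524902344), 18.61176872253418) [[447.3999938964844, 98.5], [488.8999938964844, -24.899999618530273], [655.7999877929688, 31.299999237060547], [614.2999877929688, 154.8000030517578]] 0.11026692633156814
hood ((654.183837890625, 133.96063232421875), (42.720001220703125, 84.94985961914062), 18.119319915771484) [[620.7000122070312, 167.6999969482422], [647.0999755859375, 86.9000015258789], [687.7000122070312, 100.19999694824219], [661.2999877929688, 181.0]]
```

View pics/w6.png

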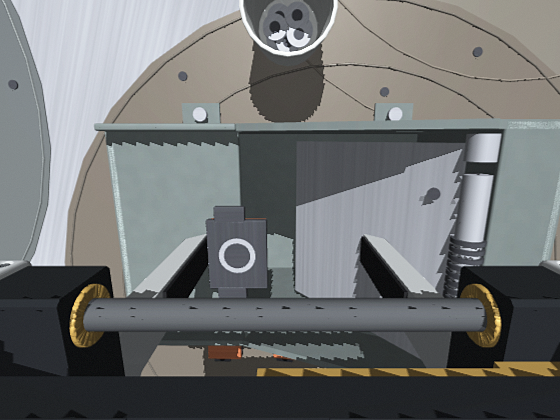

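The pad at (237,255) is still level against the rear finger, with its middle about at the lip (column 240). Flap wide open, so I'll continue.

```bash
python3 -m creep '{"translation":[[1.4,0.5,0],[2.8,1.0,0],[4.3,1.4,0],[5.7,1.9,0],[7.6,2.6,0]],"yaw":[0,0,0,0,0],"gripper":[0,0,0,0,0]}'; python3 -m creep '{"translation":[[1.4,0.5,0],[2.8,1.0,0],[2.8,1.0,0],[2.8,1.0,0]],"yaw":[0,0,0,0],"gripper":[0,0,0,0]}'; python3 w.py w7
```

```text
time_s: 5.2
ee_pos: [0.5759, 0.0741, 0.1316]
eef_rot: [-3.134, -0.002, 1.896]
force: [-9.1, -3.2, -1.2]
grip_width: 0.0937
time_s: 5.53
ee_pos: [0.5782, 0.0749, 0.1309]
eef_rot: [-3.132, -0.002, 1.896]
force: [-6.5, -1.9, -0.7]
grip_width: 0.094
pose [0.57820502 0.07491233 0.13094082] [-3.13173722e+00 -1.96462502e-03  1.89595193e+00] [-0.001 -0.003  0.003 -0.    -0.001 -0.001]
pad ((591.0693969726562, 12.708600997924805), (149.29623413085938, 5.635051727294922), 18.421985626220703)
ledge 15729 ((554.97705078125, 66.31865692138672), (183.5740203857422, 130.00338745117188), 18.573877334594727) [[447.29998779296875, 98.69999694824219], [488.70001220703125, -24.5], [662.7000122070312, 33.900001525878906], [621.2999877929688, 157.1999969482422]] 0.11028983348268766
hood ((655.361328125, 136.57118225097656), (46.57565689086914, 80.7635726928711), 18.403385162353516) [[620.5, 167.5], [646.0, 90.9000015258789], [690.2000122070312, 105.5999984741211], [664.7000122070312, 182.1999969482422]]
```

View pics/w7.png

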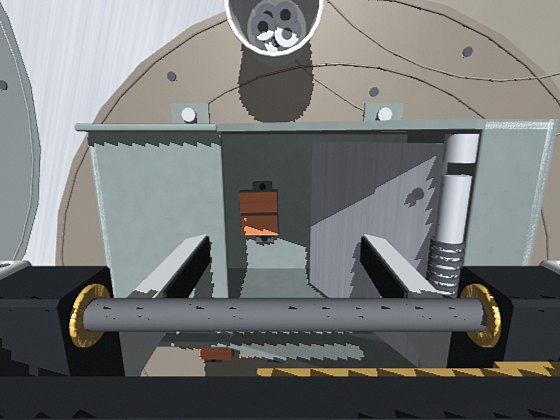

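The pad has dropped: it lies lining up on the box floor at (260,210). Retreating back and up.

```bash
python3 -m creep '{"translation":[[-5,-1.7,0],[-10,-3.3,2],[-15,-5,10],[-19,-6.5,22],[-22,-7.5,37]],"yaw":[0,0,0,0,0],"gripper":[0,0,0,0,0]}'; python3 -m creep '{"translation":[[0,0,20],[0,0,40],[0,0,60],[0,0,80],[0,0,80]],"yaw":[0,0,0,0,0],"gripper":[0,0,0,0,0]}'; python3 -m creep '{"translation":[[-20,15,10],[-45,38,15],[-70,60,20],[-95,82,20],[-120,105,20]],"yaw":[0,0,0,0,0],"gripper":[0,0,0,0,0]}'; python3 -m creep '{"translation":[[0,0,0],[0,0,0],[0,0,0],[0,0,0],[0,0,0]],"yaw":[0,0,0,0,0],"gripper":[0,0,0,0,0]}'
python3 - <<'E'
from h import *
a=np.load('pics/top0.npz'); c=snap('top','top1'); s=snap('scene','scene1'); P=pts(c)
for n,b in(('cup',(205,218,240,255)),('newpads',(325,183,362,232)),('wrench',(155,180,222,325))):
    u0,v0,u1,v1=b; print(n,np.abs(a['pixels'][v0:v1,u0:u1].astype(int)-c['pixels'][v0:v1,u0:u1]).mean())
Q=P[190:225,262:300]-[.541,.0655,.110]; x=Q[...,0]*.948+Q[...,1]*.319; print('flap resid',np.median(Q[...,2]-(x-.003)*np.tan(np.radians(22))))
A=c['pixels'][130:330,150:370]; cv2.imwrite('pics/fin.png',cv2.resize(A,None,fx=3,fy=3)[:,:,::-1])
E
```

```text
time_s: 6.0
ee_pos: [0.5556, 0.0673, 0.1689]
eef_rot: [-3.132, -0.002, 1.896]
force: [0.1, -0.7, 0.3]
grip_width: 0.0941
time_s: 6.42
ee_pos: [0.5565, 0.0673, 0.2543]
eef_rot: [-3.139, -0.0, 1.896]
force: [0.1, 0.4, 1.3]
grip_width: 0.0939
time_s: 6.83
ee_pos: [0.4351, 0.1729, 0.2749]
eef_rot: [-3.14, -0.0, 1.895]
force: [0.1, 1.8, -0.1]
grip_width: 0.0937
time_s: 7.25
ee_pos: [0.4356, 0.1722, 0.2747]
eef_rot: [-3.14, -0.0, 1.894]
force: [-0.4, 0.4, -0.5]
grip_width: 0.0941
cup 46.11608751608752
newpads 13.587240301526016
wrench 28.64408989535083
flap resid 0.0012741020550247756
```

View pics/fin.png

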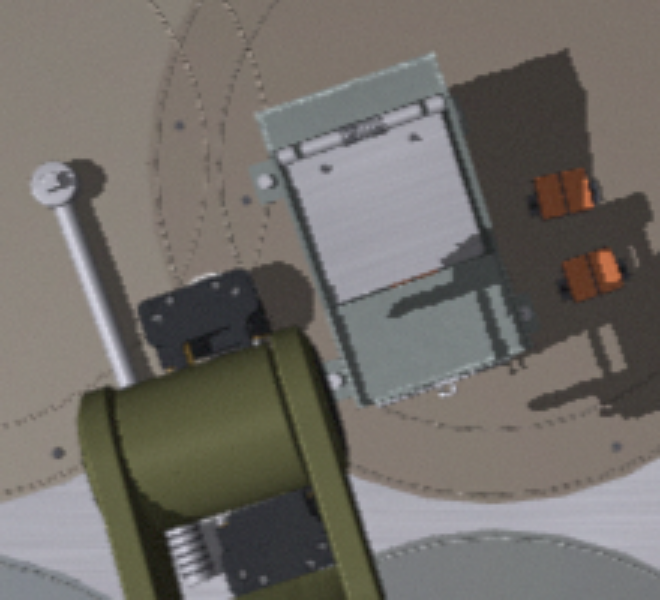

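The flap looks shut, but a thin copper strip shows at the lip, at (415,275) in the crop. I'll check where the pad is and the flap's angle.

Run:
```python
from h import *
from scipy.spatial.transform import Rotation as Ro
c=np.load('pics/w7.npz'); T=c['tool_from_camera']; d=c['depth']; v,u=np.mgrid[:420,:560]
Q=np.stack([(u-c['cx'])/c['fx']*d,(v-c['cy'])/c['fy']*d,d],-1)@T[:3,:3].T+T[:3,3]
P=Q@Ro.from_euler('xyz',c['rot']).as_matrix().T+c['ee']
A=np.array([[.948,-.319,0],[.319,.948,0],[0,0,1]])
L=lambda P:(P-[.541,.0655,.110])@A
def cop(im): im=im.astype(int); return (im[...,0]>im[...,2]*1.8)&(im[...,0]>90)
m=cop(c['pixels'])&(u>230)&(u<290)&(v>180)&(v<245)
print('w7 pad in lip frame',m.sum(),L(P[m]).min(0).round(3),np.median(L(P[m]),0).round(3),L(P[m]).max(0).round(3))
for k in('top0','top1'):
    t=np.load(f'pics/{k}.npz'); B=L(pts(t)); m=cop(t['pixels'])&(u>230)&(u<310)&(v>150)&(v<250)
    print(k,'copper',m.sum(),B[m].round(3).tolist()[:6])
    f=(abs(B[...,1])<.05)&(B[...,0]>.008)&(B[...,0]<.1)&(t['depth']>0)&(B[...,2]>-.02); s=np.polyfit(B[f][:,0],B[f][:,2],1); print('flap slope deg',np.degrees(np.arctan(s[0])),s)
t=np.load('pics/top0.npz');t1=np.load('pics/top1.npz')
for k in (t,t1):
    m=cop(k['pixels'])&(u>320)&(u<370)&(v<235); n,l,s,ce=cv2.connectedComponentsWithStats(m.astype(np.uint8)); print([ (ce[i].round(1).tolist(),s[i,4]) for i in range(1,n) if s[i,4]>20])
c=ctrl.camera('wrist');cv2.imwrite('pics/w8.png',c['pixels'][:,:,::-1])
```

```text
w7 pad in lip frame 1434 [-0.005 -0.03  -0.106] [ 0.013 -0.003 -0.096] [0.04  0.063 0.182]
top0 copper 0 []
flap slope deg 21.87047154139327 [4.01398893e-01 9.77368787e-05]
top1 copper 0 []
flap slope deg 21.702308516965864 [3.97995005e-01 2.78794539e-04]
[([344.9, 194.8], np.int32(32)), ([352.2, 219.4], np.int32(96))]
[([342.2, 192.9], np.int32(100)), ([332.9, 194.9], np.int32(87)), ([351.7, 219.4], np.int32(99)), ([342.7, 222.4], np.int32(88))]
```

View pics/scene1.png

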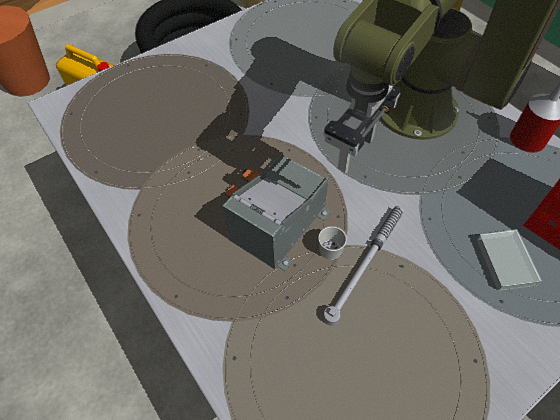

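The flap slope is 21.7° against 21.9° at the start, so it is shut. The pad was last seen on the floor, about 96 mm below the ledge. In the scene view the cup (332,241), wrench and new pads sit where they were, and the hand is clear. Handing in.

```bash
python3 -c "
from station import ctrl
print(ctrl.get_obs()['force']);print(ctrl.hand_in())"
```

```text
[-0.11906657 -0.34345703  0.05048042]
the job is handed in; nothing more can be done
None
```

The worn pad is in the scrap box, the flap has closed again, and I handed the job in at about 7.5 s of robot time. The hand-in reports no verdict, so this rests on my own checks.

**What I did:** I lined the open jaws up with the push direction. The front finger pressed the flap open as the hand came down. With that finger still holding the flap, the rear finger pushed the pad slowly over the lip until it dropped. Then the hand went back and up, clear of the box.

**Last checks:**
- **Pad:** its upper face was about 96 mm below the ledge, so it lies on the box floor lining up, about 13 mm past the lip.
- **Flap:** its slope measured 21.7° against 21.9° at the start, so it is shut.
- **Forces:** wrist readings reached about 10 N while pushing, flap and pad together. The force on the pad alone was not measured. The last reading was near zero, so the hand was touching nothing.
- **Bystanders:** the cup, wrench and new pads look unmoved in the scene view.

**Checks that failed or disagreed:**
- **Before/after picture differences:** these came out large because the arm and its shadow covered the cup, part of the wrench and the new pads.
- **New pads' colour blobs:** new_pad_b's matched to within 0.5 pixel. new_pad_a's differed by about 3 pixels, and its blob was three times larger because the lighting had changed.
- **Copper strip at the lip:** a thin one shows in the last top view. I take it to be the pad seen through the gap at the flap's edge, but the colour mask did not pick it up, so its depth is unconfirmed.

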